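# Clear the painting board: sweep the jar lids into the tray

### The job

Clear the painting board: sweep the three loose jar lids (blue, red and green) across the board and off its side edge into the white catch tray, so that all three end up lying in the tray. Only push them along with the fingers, do not pick them up or lift them, and leave the colour pot, the stone seal, the paperweight and the things around the board standing where they are.

Things in the scene. Friction and masses are not known exactly. Their poses are not given: they have to be found in the camera images.
- board: plywood painting board, fixed, 350 mm along its own x (depth, away from the robot) by 380 mm along its own y (width), level top 40 mm above the table. Origin: centre of its underside, on the table; x roughly ahead of the robot, y roughly to its left; it is turned a few degrees either way. Its two side edges lie at y = +190 and -190 mm
- tray: white plastic catch tray, open on top, fixed, standing on the table against one side edge (left or right, it varies) of the board, 2 mm off it; 330 mm along its own x by 130 mm along its own y, 36 mm high, so its rim is 4 mm lower than the board's top; walls and floor 3 mm. Origin: centre of its underside, on the table; axes parallel to the board's
- brush_box: dark wooden brush box, open on top, fixed, same outline as the tray (330 x 130 x 36 mm), with five brushes in it, against the board's other side edge: not for the lids. Origin: centre of its underside; axes parallel to the board's
- lid_blue_center (a point): blue plastic screw lid of a colour jar, a loose flat disc lying on the board, 36 mm across, 15 mm high, about 10 to 21 g; this is its centre, half-way up
- lid_red_center (a point): red plastic screw lid of a colour jar, a loose flat disc lying on the board, 36 mm across, 15 mm high, about 10 to 21 g; this is its centre, half-way up
- lid_green_center (a point): green plastic screw lid of a colour jar, a loose flat disc lying on the board, 36 mm across, 15 mm high, about 10 to 21 g; this is its centre, half-way up
- pot_center (a point): small white ceramic colour pot with ochre paint, loose, standing on the board among the lids, 36 mm across, 34 mm high, about 80 g; this is its centre, half-way up
- seal_center (a point): black stone seal, loose, standing on the board among the lids, 22 x 22 mm and 37 mm high (42 mm with its knob), about 60 g; this is its centre, 18 mm above its foot
- paperweight: brass paperweight bar lying loose along the board's far edge, 18 mm along its own x by 150 mm along its own y, 14 mm high with a small knob to 20 mm; origin: centre of its underside
- water_cup: blue ceramic cup, loose, on the table to the left of the board, 76 mm across, 85 mm high; origin: centre of its underside
- spray_bottle: teal spray bottle with orange head, loose, on the table to the left of the board, 68 mm across, 188 mm high; origin: centre of its underside
- brush_pot: terracotta pot of brushes, loose, on the table to the right of the board, 84 mm across, pot 95 mm high, brushes to about 210 mm; origin: centre of its underside

How it is judged:
By the outcome, as a careful person would: the job done as asked, in the order asked, and still so for the second after the job is handed in, with the robot touching nothing.
It also fails if it takes over 64 s, if anything falls off the work surface, if the arm or the gripper's body presses on something with over 40 N, if the wrist force passes 120 N, or if a joint passes its speed limit or range.

### The arm

A 6-joint arm with a two-finger parallel gripper is mounted at the origin on the work surface. World frame = base frame: x ahead of the robot, y to its left, z up, the work surface at z = 0. Lengths are in mm, angles in degrees, forces in N, time in s.
With the tool pointing down it reaches from about 350 to 850 mm from the base axis. Payload 8.1 kg.
Tool frame: the origin (TCP) lies midway between the tips of the shut fingers; the grasp point (between the pads) lies 19 mm behind it; x points along the fingers, y is the direction in which the jaws open and shut, and the axes are right-handed (so a half turn about x gives the same grasp; the last joint's range is limited). The gripper opens to 85 mm and grips with 20 to 120 N. Pads are 22 mm wide; open, the fingers measure 114 mm over their backs; the gripper's body (76 mm by 85 mm) begins 54 mm behind the grasp point. The pads swing forward as they close: fully open they stand 13 mm farther back than shut.
Start: joints at [61.57, 7.471, 85.268, -0, 87.261, -4.893], TCP at [239.585, 550.095, 231.292] pointing down, gripper open.
Joint ranges: [-169.43, 169.43], [-51.17, 129.36], [1.28, 143.12], [-76.62, 256.62], [0, 156.53], [-152.29, 152.29]. Speed limits (degrees/s): [136.94, 136.94, 159.86, 180, 180, 180].

### API

Orientations are given as [roll, pitch, yaw] about the fixed x, y, z axes, in that order (R = Rz(yaw) Ry(pitch) Rx(roll)).
In Python, from bench import sense, snapshot, hand_in gives the robot as it stands.
- The arm moves only by the tool drive_tool, never from a script. Its argument "deltas" is a list of rows, each a list of 7 numbers: the closure in counts, from 0 (fully open) to 255 (shut), then the shift along the tool's x, y, z in m, then the turn, a rotation vector about the tool's x, y, z in rad. A call has exactly 10 rows; each row is the pose to reach, as a shift and turn from the pose commanded when the call began, along the tool's axes at that moment; what a row does not reach only later rows make up. A row lasts 1/12 s, in which the tool goes at most 41.7 mm and 7.16 degrees, less where a joint would pass 70% of its speed; a pose out of reach is approached as far as the arm can. A call with a gripper value outside its range is refused whole. The fingers move at their own pace and stop on an object; "squeeze" is the grip in N (left out, the last holds). Time passes only in rows, so rows that repeat a pose let the fingers close, or fill a call up. It gives the time, the measured TCP pose, the force and the opening at its end, in the units of the state.
- sense(): the state, without advancing time (a new reading comes with each control period).
- snapshot(name): name is "scene" or "side" or "wrist"; returns a dict with "frame" (400x640x3 uint8, blue, green, red), "fx", "fy", "cx", "cy" (pixels), "k1" (the pictures are not rectified: a ray, as slopes to the right and down, at radius r is drawn at 1 + k1 r^2 times it, then the intrinsics apply), "rvec" (rotation vector, rad) and "tvec" (3), from world to camera coordinates, as OpenCV has them. Camera axes: x right, y down, z forward; pixel columns grow to the right and rows downward; lengths in mm; the calibration is good to about 2 mm. A picture is of the moment at which its call begins. There is no depth.
- hand_in(): hands the job in, once; it reports no verdict.
The state is a dict: "time": time; "joint_pos": joint angles; "qd": joint speeds; "joint_efforts": joint torques, N m; "tool_pos": TCP position; "tcp_rot": TCP orientation; "ft_force": force on the tool from outside, world axes, zero at the start; "wrist_torque": the same for the moment, N m; "finger_gap": finger opening in mm.
Only numpy, scipy, OpenCV 4.12 (cv2) and the standard library are available. Lean on these libraries where they do the work, as an engineer would, in place of code of your own. Each camera call takes 0.05 s, during which the arm holds its last target.

## Working session

There is one attempt and no reset: what is moved stays moved. The work goes in short steps, Python scripts to look and compute and a tool call to move; the robot and the scene stay as the last step left them, time stands still between calls to the robot, and variables do not carry over. Pictures are saved under pics/ and viewed, and the job is handed in when it is done.

Besides the shell and the picture viewer there is one more tool, called after "Emit:" by a JSON object that holds its "method" and its "body", one argument or row to a line. drive_tool: Moves the arm, as the interface text tells. Its arguments: {"type":"object","properties":{"deltas":{"type":"array","items":{"type":"array","items":{"type":"number"}}},"squeeze":{"type":"number"}},"required":["deltas"]}

```bash
mkdir -p pics; ls; python3 - <<'E'
from bench import sense,snapshot
import cv2
s=sense();print(s)
for n in ["scene","side","wrist"]:
    p=snapshot(n);cv2.imwrite(f"pics/{n}0.png",p["frame"]);print(n,{k:v for k,v in p.items() if k!="frame"})
E
```

```text
pics
{'time': 0.0, 'joint_pos': array([ 6.15702754e+01,  7.51513536e+00,  8.53311876e+01,  4.58093172e-04,
        8.72618926e+01, -4.89515104e+00]), 'qd': array([ 0.00298495,  0.03835036,  0.04223282,  0.07085387, -0.02206141,
        0.14831823]), 'joint_efforts': array([-2.04269425e-03, -5.69417524e+01, -5.00540578e+01, -6.34327862e-04,
        1.52619526e-02, -1.64378821e-05]), 'tool_pos': array([239.30794611, 549.59345907, 230.22586754]), 'tcp_rot': array([ -95.13739237,   89.89178346, -118.67198828]), 'ft_force': array([-0.51124903, -0.27560278,  0.76787703]), 'wrist_torque': array([-0.01215262, -0.05158543, -0.0386239 ]), 'finger_gap': 85.5228679276495}
scene {'fx': 421.8485099645136, 'fy': 421.8485099645136, 'cx': 323.9031821421933, 'cy': 202.0089681933419, 'k1': 0.03634663647004657, 'rvec': array([ 1.77711423,  1.71443908, -0.71907497]), 'tvec': array([ -31.48891504, -345.53865264, 1686.73172258])}
side {'fx': 495.92938493114633, 'fy': 495.92938493114633, 'cx': 320.9164913119362, 'cy': 197.31772985965915, 'k1': -0.027271697077612175, 'rvec': array([ 2.41641944, -0.31504524,  0.11743529]), 'tvec': array([-568.33795377,  180.95233289, 1464.32592986])}
wrist {'fx': 290.8195405735041, 'fy': 290.8195405735041, 'cx': 316.294258431595, 'cy': 198.20420482747667, 'k1': -0.013919557394634885, 'rvec': array([-2.39466548, -1.57038904, -0.25231242]), 'tvec': array([-600.86356897,  -41.71804641,  378.77665716])}
```

View pics/scene0.png

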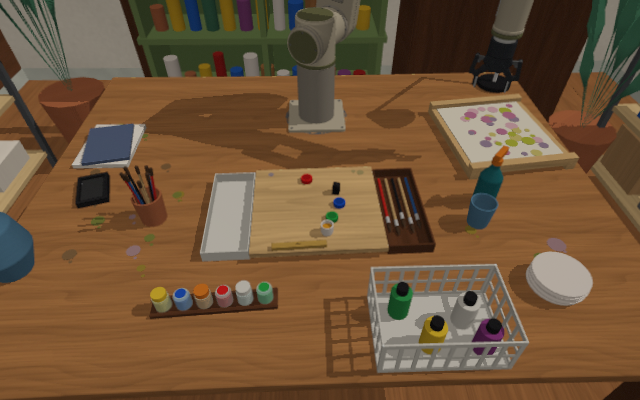

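View pics/side0.png

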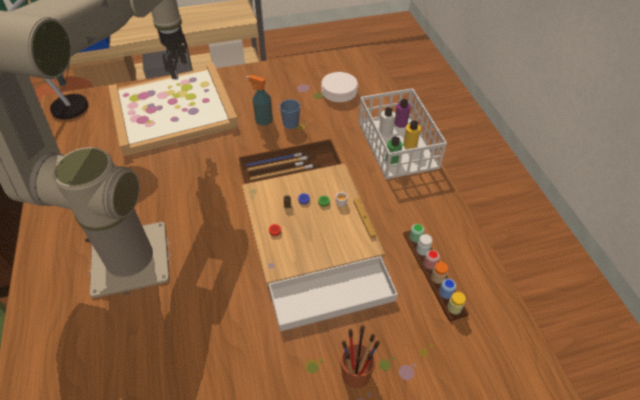

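View pics/wrist0.png

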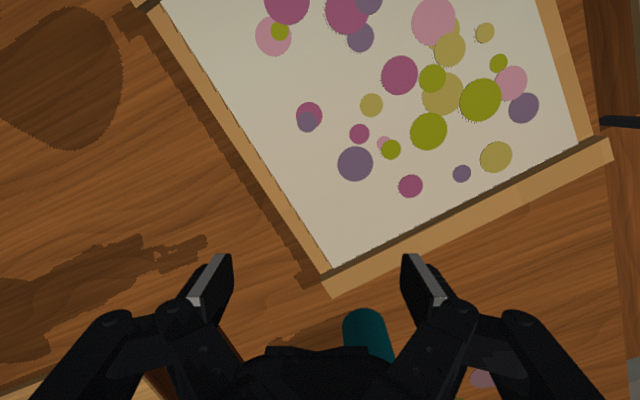

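The scene view looks back at the robot. The tray is at (230,215), on the robot's right (-y), and the brush box is at (403,210). The red lid is at (307,179), blue at (339,203), green at (332,216), the pot at (327,228) and the seal at (336,188). I'll enlarge crops to measure.

```bash
python3 - <<'E'
import cv2
a=cv2.imread("pics/scene0.png")[160:260,195:440];cv2.imwrite("pics/c1.png",cv2.resize(a,None,fx=3.2,fy=3.2,interpolation=cv2.INTER_CUBIC))
a=cv2.imread("pics/side0.png")[135:335,230:410];cv2.imwrite("pics/c2.png",cv2.resize(a,None,fx=3,fy=3,interpolation=cv2.INTER_CUBIC))
E
```

```text
(no output)
```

View pics/c1.png

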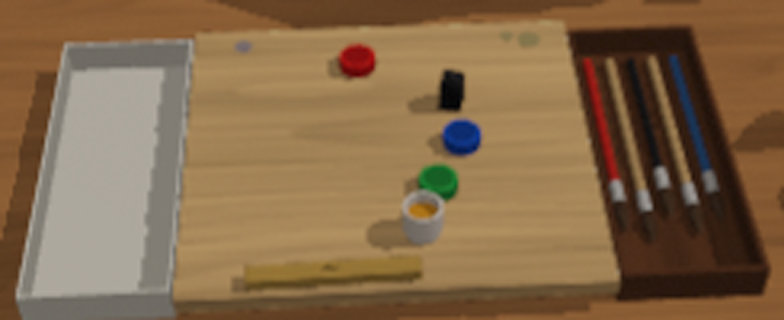

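View pics/c2.png

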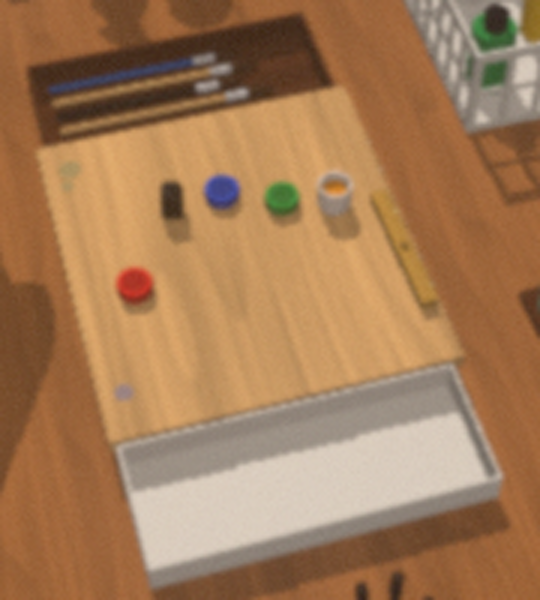

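Crop readings, crop1 then crop2:
- **Red top:** (357,56) / (135,281)
- **Blue top:** (462,132) / (222,188)
- **Green top:** (438,178) / (282,195)
- **Pot rim:** (423,203) / (336,186)
- **Seal top:** (453,75) / (172,187)
- **Board corners:** (195,33), (567,23), (619,288), (174,300) / (115,440), (38,148), (343,88), (462,357)

```bash
cat > h.py <<'E'
import numpy as np,cv2
from scipy.optimize import least_squares
def K(c): return np.array([[c['fx'],0,c['cx']],[0,c['fy'],c['cy']],[0,0,1]])
def back(c,uv,z):
    p=cv2.undistortPoints(np.array([[uv]],float),K(c),np.array([c['k1'],0,0,0.]))[0,0]
    R=cv2.Rodrigues(c['rvec'])[0];o=-R.T@c['tvec'];d=R.T@np.array([p[0],p[1],1]);return (o+d*(z-o[2])/d[2])[:2]
def proj(c,P):
    return cv2.projectPoints(np.array(P,float).reshape(-1,1,3),c['rvec'],c['tvec'],K(c),np.array([c['k1'],0,0,0.]))[0][:,0]
E
python3 - <<'E'
from h import *
from bench import snapshot
A=snapshot("scene");B=snapshot("side")
f1=lambda u,v:((u+.5)/3.2-.5+195,(v+.5)/3.2-.5+160)
f2=lambda u,v:((u+.5)/3-.5+230,(v+.5)/3-.5+135)
D={'red':((357,56),(135,281),55),'blue':((462,132),(222,188),55),'green':((438,178),(282,195),55),'pot':((423,203),(336,186),74),'seal':((453,75),(172,187),79),
'c_nr':((195,33),(115,440),40),'c_nl':((567,23),(38,148),40),'c_fl':((619,288),(343,88),40),'c_fr':((174,300),(462,357),40),'pwL':((420,260),(380,195),14+40),'pwR':((246,268),(430,300),54)}
W={}
for k,(a,b,z) in D.items():
    p=back(A,f1(*a),z);q=back(B,f2(*b),z);W[k]=(p+q)/2;print(k,p.round(1),q.round(1))
loc={'c_nr':(-175,-190),'c_nl':(-175,190),'c_fl':(175,190),'c_fr':(175,-190)}
def T(x,l): c,s=np.cos(x[2]),np.sin(x[2]);return np.array([x[0]+c*l[0]-s*l[1],x[1]+s*l[0]+c*l[1]])
r=least_squares(lambda x:np.concatenate([T(x,loc[k])-W[k] for k in loc]),[600,0,0])
x=r.x;print(x[:2],np.degrees(x[2]),r.fun.round(1))
c,s=np.cos(x[2]),np.sin(x[2])
for k in W: d=W[k]-x[:2];print(k,'board',(c*d[0]+s*d[1]).round(1),(-s*d[0]+c*d[1]).round(1))
E
```

```text
red [437.7 -41. ] [434.9 -42.6]
blue [548.9  55.9] [546.4  52.9]
green [607.5  30.5] [604.2  27.7]
pot [655.3  14.8] [656.5   9.7]
seal [495.9  50. ] [493.2  47.2]
c_nr [ 379.2 -206.4] [ 382.  -206.2]
c_nl [375.7 175.8] [370.4 171.6]
c_fl [727.3 178. ] [714.3 174. ]
c_fr [ 727.2 -196.7] [ 721.7 -201.3]
pwL [702.6  10.4] [702.7   2.5]
pwR [ 706.3 -136.6] [ 709.4 -138.6]
[549.71241181 -13.91223179] 0.8240996513682721 [-3.1 -0.1 -1.1 -0.2  1.2  2.6  3.  -2.3]
red board -113.8 -26.3
blue board -1.1 68.3
green board 56.8 42.2
pot board 106.6 24.6
seal board -54.3 63.3
c_nr board -171.9 -190.0
c_nl board -173.9 190.2
c_fl board 173.8 187.5
c_fr board 172.0 -187.6
pwL board 153.2 18.2
pwR board 156.3 -126.0
```

```bash
python3 - <<'E'
from h import *
from bench import sense,snapshot
from scipy.spatial.transform import Rotation as Ro
s=sense();R=Ro.from_euler('xyz',s['tcp_rot'],degrees=True).as_matrix();print(R.round(3),s['tool_pos'],s['time'])
# rotations about tool x: tool y -> world x or -x
for t in ([1,0],[-1,0]):
    a=np.arctan2(R[:2,2]@t,R[:2,1]@t);print('turn about tool x',a,np.degrees(a))
d=np.array([470-s['tool_pos'][0],120-s['tool_pos'][1],150-s['tool_pos'][2]]);print(R.T@d)
A=snapshot("scene");print('bottle',back(A,(487,200),0),'pot',back(A,(150,218),0))
E
```

```text
[[-0.     0.399  0.917]
 [-0.001  0.917 -0.399]
 [-1.    -0.001 -0.   ]] [239.45352501 549.87227308 230.78895098] 0.25
turn about tool x 1.1600253786021215 66.464558321967
turn about tool x -1.9815672749876716 -113.535441678033
[  81.02031282 -301.98078691  383.03004601]
bottle [503.98028725 528.95472796] pot [ 547.10501688 -513.88788266]
```

Emit:
{"method": "drive_tool", "body": {
  "deltas": [
    [205,0.0057,-0.0203,0.0324,0.116,0,0],
    [205,0.0114,-0.0406,0.0648,0.232,0,0],
    [205,0.0171,-0.0609,0.0972,0.348,0,0],
    [205,0.0228,-0.0812,0.1296,0.464,0,0],
    [205,0.0285,-0.1015,0.162,0.58,0,0],
    [205,0.0342,-0.1218,0.1944,0.696,0,0],
    [205,0.04,-0.142,0.2268,0.812,0,0],
    [205,0.0456,-0.1624,0.2592,0.928,0,0],
    [205,0.0513,-0.1827,0.2916,1.044,0,0],
    [205,0.057,-0.203,0.324,1.16,0,0]
  ],
  "squeeze": 20
}}

```text
time: 1.13
tool_pos: [456.3, 232.9, 174.3]
tcp_rot: [113.3, 90.0, 23.0]
ft_force: [0.5, 0.6, -0.2]
finger_gap: 16.8
```

Emit:
{"method": "drive_tool", "body": {
  "deltas": [
    [205,0.005,0.009,0.013,0,0,0],
    [205,0.01,0.018,0.027,0,0,0],
    [205,0.016,0.03,0.044,0,0,0],
    [205,0.024,0.042,0.062,0,0,0],
    [205,0.032,0.056,0.08,0,0,0],
    [205,0.04,0.07,0.1,0,0,0],
    [205,0.046,0.082,0.118,0,0,0],
    [205,0.052,0.089,0.13,0,0,0],
    [205,0.054,0.092,0.133,0,0,0],
    [205,0.054,0.092,0.133,0,0,0]
  ]
}}

```text
time: 1.97
tool_pos: [547.4, 101.0, 119.5]
tcp_rot: [-92.5, 89.9, 177.4]
ft_force: [0.5, 0.3, -1.0]
finger_gap: 17.0
```

```bash
python3 - <<'E'
from h import *
from bench import sense,snapshot
from scipy.spatial.transform import Rotation as Ro
import pickle
s=sense();R=Ro.from_euler('xyz',s['tcp_rot'],degrees=True).as_matrix();print(R.round(3),s['tool_pos'],s['time'],s['finger_gap'])
w=snapshot("wrist");cv2.imwrite("pics/w1.png",w["frame"]);pickle.dump(w,open("w1.pkl","wb"))
for n,p in {'red':(436,-42,55),'blue':(547.5,54.5,55),'green':(606,29,55),'pot':(656,12,74),'seal':(494.5,48.5,79)}.items(): print(n,proj(w,p))
E
```

```text
[[-0.001  1.    -0.002]
 [ 0.    -0.002 -1.   ]
 [-1.    -0.001 -0.   ]] [547.39332382 101.01121011 119.53879096] 1.9667 16.991244366450086
red [[194.13983195 359.23446396]]
blue [[314.74069189 268.08457407]]
green [[384.3256007  294.44880173]]
pot [[450.30651015 326.95680005]]
seal [[243.18758971 292.57431835]]
```

View pics/w1.png

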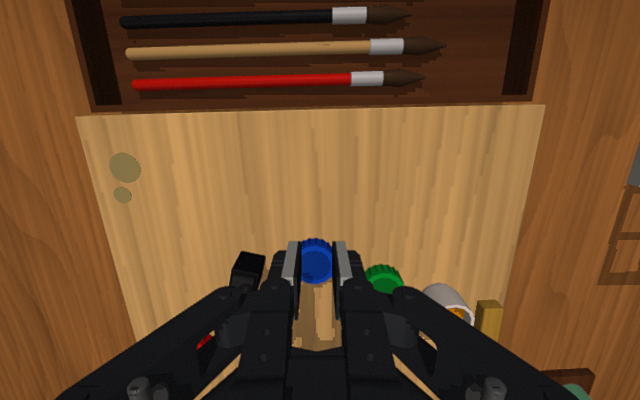

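```bash
python3 - <<'E'
from h import *
import pickle
w=pickle.load(open("w1.pkl","rb"))
R=cv2.Rodrigues(w['rvec'])[0];o=-R.T@w['tvec'];print('cam',o)
for uv in [(400,290),(412,292),(362,258),(347,242),(332,242),(298,242),(272,258),(225,292),(385,318),(490,385)]:
    p=cv2.undistortPoints(np.array([[uv]],float),K(w),np.array([w['k1'],0,0,0.]))[0,0];d=R.T@np.array([p[0],p[1],1])
    print(uv,[ (o+d*(y-o[1])/d[1]).round(0).tolist() for y in (90,101,112)])
f=cv2.resize(w['frame'][215:400,180:460],None,fx=2.8,fy=2.8,interpolation=cv2.INTER_CUBIC);cv2.imwrite('pics/w1c.png',f)
E
```

```text
cam [548.90942274 182.2901317  261.67261646]
(400, 290) [[592.0, 90.0, 134.0], [587.0, 101.0, 149.0], [582.0, 112.0, 164.0]]
(412, 292) [[598.0, 90.0, 135.0], [592.0, 101.0, 150.0], [586.0, 112.0, 165.0]]
(362, 258) [[577.0, 90.0, 101.0], [574.0, 101.0, 120.0], [571.0, 112.0, 139.0]]
(347, 242) [[570.0, 90.0, 79.0], [568.0, 101.0, 101.0], [565.0, 112.0, 122.0]]
(332, 242) [[560.0, 90.0, 79.0], [558.0, 101.0, 101.0], [557.0, 112.0, 122.0]]
(298, 242) [[536.0, 90.0, 79.0], [538.0, 101.0, 101.0], [539.0, 112.0, 122.0]]
(272, 258) [[521.0, 90.0, 101.0], [524.0, 101.0, 120.0], [528.0, 112.0, 139.0]]
(225, 292) [[502.0, 90.0, 135.0], [508.0, 101.0, 150.0], [513.0, 112.0, 165.0]]
(385, 318) [[580.0, 90.0, 154.0], [576.0, 101.0, 167.0], [572.0, 112.0, 180.0]]
(490, 385) [[609.0, 90.0, 188.0], [602.0, 101.0, 196.0], [594.0, 112.0, 205.0]]
```

View pics/w1c.png

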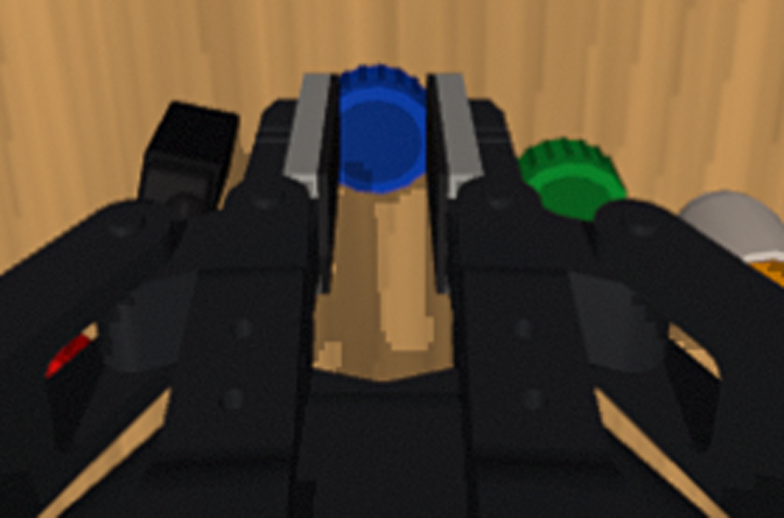

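The wrist view shows blue between the fingers at about (316,263), matching the measured position to within 3 mm. The seal (248,270) and pot (445,305) sit close to where the knuckles would pass. I'll lean the gripper 8° away from them during each sweep.

Emit:
{"method": "drive_tool", "body": {
  "deltas": [
    [205,0.004,0,0,0,0,-0.02],
    [205,0.012,0,0,0,0,-0.05],
    [205,0.022,0,0.001,0,0,-0.08],
    [205,0.034,0,0.001,0,0,-0.11],
    [205,0.046,0,0.002,0,0,-0.14],
    [205,0.056,0,0.003,0,0,-0.14],
    [205,0.064,0,0.003,0,0,-0.14],
    [205,0.069,0,0.003,0,0,-0.14],
    [205,0.072,0,0.003,0,0,-0.14],
    [205,0.072,0,0.003,0,0,-0.14]
  ]
}}

```text
time: 2.85
tool_pos: [547.0, 98.8, 47.9]
tcp_rot: [-90.0, 82.0, -180.0]
ft_force: [0.0, -0.9, -0.0]
finger_gap: 16.3
```

```bash
cat > look.py <<'E'
import sys
from h import *
from bench import sense,snapshot
n=sys.argv[1]
s=sense();print(s['tool_pos'].round(1),s['time'],s['ft_force'].round(1))
a=snapshot("scene")["frame"][150:260,195:440];b=snapshot("side")["frame"][135:335,230:410]
a=cv2.resize(a,None,fx=1.95,fy=1.95,interpolation=cv2.INTER_CUBIC);b=cv2.resize(b,None,fx=1.7,fy=1.7,interpolation=cv2.INTER_CUBIC)
h=max(a.shape[0],b.shape[0]);o=np.zeros((h,a.shape[1]+b.shape[1],3),np.uint8);o[:a.shape[0],:a.shape[1]]=a;o[:b.shape[0],a.shape[1]:]=b
cv2.imwrite(f"pics/{n}.png",o)
E
python3 look.py l1
```

```text
[547.   98.8  47.9] 2.85 [ 0.  -0.9 -0. ]
```

View pics/l1.png

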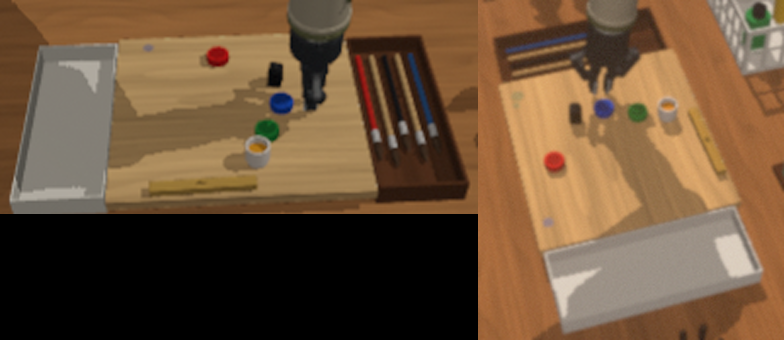

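The picture shows the fingers straddling the line just behind blue (side crop 603,107), with the seal and pot clear. Starting the push.

Emit:
{"method": "drive_tool", "body": {
  "deltas": [
    [205,0.001,0,0.005,0,0,0],
    [205,0.001,0,0.011,0,0,0],
    [205,0.001,0,0.018,0,0,0],
    [205,0.001,0,0.026,0,0,0],
    [205,0.001,0,0.035,0,0,0],
    [205,0.001,0,0.045,0,0,0],
    [205,0.001,0,0.055,0,0,0],
    [205,0.001,0,0.065,0,0,0],
    [205,0.001,0,0.073,0,0,0],
    [205,0.001,0,0.078,0,0,0]
  ]
}}

```text
time: 3.78
tool_pos: [547.4, 19.2, 47.3]
tcp_rot: [-89.9, 82.0, -180.0]
ft_force: [0.8, 0.9, 0.9]
finger_gap: 16.6
```

```bash
python3 look.py l2
```

```text
[547.4  19.2  47.3] 3.7833 [0.8 0.9 0.9]
```

View pics/l2.png

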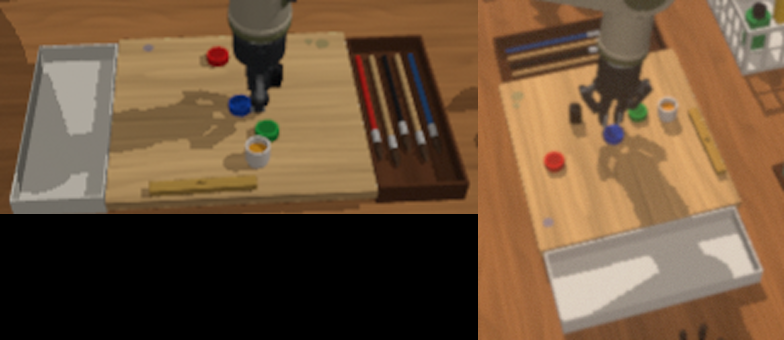

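Blue is cradled (side crop 613,134), and the seal, green and pot haven't moved. Continuing.

Emit:
{"method": "drive_tool", "body": {
  "deltas": [
    [205,0,0,0.008,0,0,0],
    [205,0,0,0.018,0,0,0],
    [205,0,0,0.03,0,0,0],
    [205,0,0,0.043,0,0,0],
    [205,0,0,0.057,0,0,0],
    [205,0,0,0.071,0,0,0],
    [205,0,0,0.085,0,0,0],
    [205,0,0,0.099,0,0,0],
    [205,0,0,0.113,0,0,0],
    [205,0,0,0.127,0,0,0]
  ]
}}

```text
time: 4.72
tool_pos: [547.3, -108.0, 47.3]
tcp_rot: [-90.0, 82.0, 180.0]
ft_force: [1.0, 0.7, 0.5]
finger_gap: 16.6
```

Emit:
{"method": "drive_tool", "body": {
  "deltas": [
    [205,0,0,0.014,0,0,0],
    [205,0,0,0.028,0,0,0],
    [205,0,0,0.042,0,0,0],
    [205,0,0,0.056,0,0,0],
    [205,0,0,0.07,0,0,0],
    [205,0,0,0.084,0,0,0],
    [205,0,0,0.096,0,0,0],
    [205,0,0,0.103,0,0,0],
    [205,0,0,0.106,0,0,0],
    [205,0,0,0.106,0,0,0]
  ]
}}

```text
time: 5.55
tool_pos: [547.4, -213.0, 47.2]
tcp_rot: [-90.0, 82.0, 179.9]
ft_force: [-0.1, 0.1, -0.1]
finger_gap: 17.0
```

```bash
python3 look.py l3
```

```text
[ 547.4 -213.    47.2] 5.55 [-0.1  0.1 -0.1]
```

View pics/l3.png

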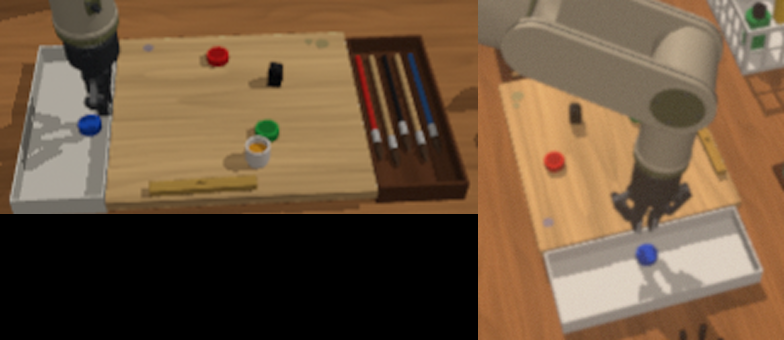

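Blue is in the tray (scene crop 89,125). Next is red: lift, straighten the gripper and move behind it.

Emit:
{"method": "drive_tool", "body": {
  "deltas": [
    [205,-0.02,-0.003,0,0,0,0],
    [205,-0.045,-0.006,0,0,0,0.02],
    [205,-0.062,-0.012,-0.01,0,0,0.04],
    [205,-0.062,-0.03,-0.038,0,0,0.06],
    [205,-0.06,-0.045,-0.07,0,0,0.09],
    [205,-0.058,-0.06,-0.104,0,0,0.12],
    [205,-0.056,-0.078,-0.138,0,0,0.14],
    [205,-0.053,-0.096,-0.172,0,0,0.14],
    [205,-0.05,-0.112,-0.2,0,0,0.14],
    [205,-0.049,-0.119,-0.213,0,0,0.14]
  ]
}}

```text
time: 6.48
tool_pos: [433.9, 4.1, 111.9]
tcp_rot: [-137.5, 89.9, 132.7]
ft_force: [-0.6, -0.9, -0.2]
finger_gap: 16.9
```

```bash
python3 look.py l4; python3 - <<'E'
from h import *
from bench import snapshot
w=snapshot("wrist");cv2.imwrite("pics/w4.png",w["frame"]);print(proj(w,[(436,-42,55)]))
E
```

```text
[433.9   4.1 111.9] 6.4833 [-0.6 -0.9 -0.2]
[[315.36250071 271.72126735]]
```

View pics/l4.png

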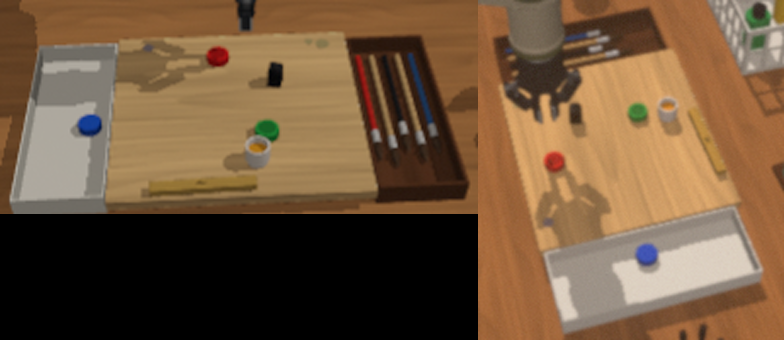

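View pics/w4.png

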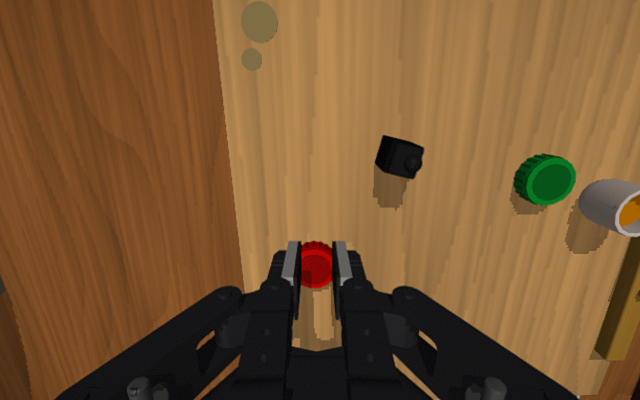

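Emit:
{"method": "drive_tool", "body": {
  "deltas": [
    [205,0.005,0.001,0,0,0,0],
    [205,0.015,0.001,0,0,0,0],
    [205,0.028,0.001,0,0,0,0],
    [205,0.042,0.001,0,0,0,0],
    [205,0.054,0.001,0,0,0,0],
    [205,0.062,0.001,0,0,0,0],
    [205,0.066,0.001,0,0,0,0],
    [205,0.066,0.001,0.005,0,0,0],
    [205,0.066,0.001,0.011,0,0,0],
    [205,0.066,0.001,0.017,0,0,0]
  ]
}}

```text
time: 7.47
tool_pos: [438.0, -17.2, 47.0]
tcp_rot: [73.5, 89.9, -16.5]
ft_force: [0.4, -0.2, -0.2]
finger_gap: 16.8
```

Emit:
{"method": "drive_tool", "body": {
  "deltas": [
    [205,0,0,0.007,0,0,0],
    [205,0,0,0.015,0,0,0],
    [205,0,0,0.024,0,0,0],
    [205,0,0,0.034,0,0,0],
    [205,0,0,0.045,0,0,0],
    [205,0,0,0.057,0,0,0],
    [205,0,0,0.069,0,0,0],
    [205,0,0,0.081,0,0,0],
    [205,0,0,0.092,0,0,0],
    [205,0,0,0.1,0,0,0]
  ]
}}

```text
time: 8.3
tool_pos: [437.4, -118.0, 46.5]
tcp_rot: [32.0, 90.0, -58.0]
ft_force: [-0.5, 0.9, -0.4]
finger_gap: 16.7
```

```bash
python3 look.py l5
```

```text
[ 437.4 -118.    46.5] 8.3 [-0.5  0.9 -0.4]
```

View pics/l5.png

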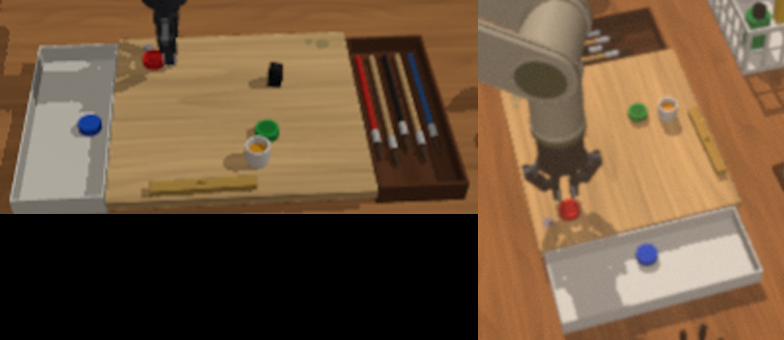

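Red is cradled (scene crop 153,60). I'll push it over the edge, at about y = -204.

Emit:
{"method": "drive_tool", "body": {
  "deltas": [
    [205,0,0,0.008,0,0,0],
    [205,0,0,0.018,0,0,0],
    [205,0,0,0.03,0,0,0],
    [205,0,0,0.043,0,0,0],
    [205,0,0,0.057,0,0,0],
    [205,0,0,0.071,0,0,0],
    [205,0,0,0.084,0,0,0],
    [205,0,0,0.095,0,0,0],
    [205,0,0,0.1,0,0,0],
    [205,0,0,0.1,0,0,0]
  ]
}}

```text
time: 9.23
tool_pos: [437.4, -217.6, 46.5]
tcp_rot: [21.3, 90.0, -68.8]
ft_force: [0.3, -0.5, -1.1]
finger_gap: 16.3
```

```bash
python3 look.py l6
```

```text
[ 437.4 -217.6   46.5] 9.2333 [ 0.3 -0.5 -1.1]
```

View pics/l6.png

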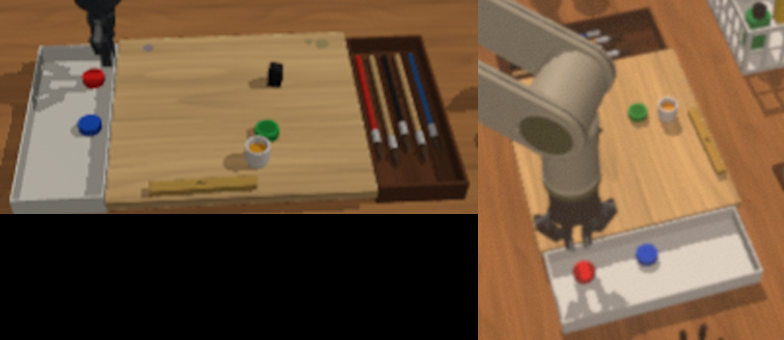

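Red is in the tray (93,78) and blue is still there (89,125). Now green.

Emit:
{"method": "drive_tool", "body": {
  "deltas": [
    [205,-0.025,0,0,0,0,0],
    [205,-0.06,0,0,0,0,0],
    [205,-0.084,0.008,-0.012,0,0,0],
    [205,-0.084,0.025,-0.04,0,0,0],
    [205,-0.084,0.042,-0.072,0,0,0],
    [205,-0.084,0.06,-0.104,0,0,0],
    [205,-0.084,0.078,-0.136,0,0,0],
    [205,-0.084,0.096,-0.168,0,0,0],
    [205,-0.084,0.114,-0.2,0,0,0],
    [205,-0.084,0.131,-0.231,0,0,0]
  ]
}}

```text
time: 10.17
tool_pos: [568.7, 17.4, 130.4]
tcp_rot: [-179.9, 90.0, 90.2]
ft_force: [0.4, -0.2, -0.0]
finger_gap: 17.1
```

Emit:
{"method": "drive_tool", "body": {
  "deltas": [
    [205,0,0.012,-0.022,0,0,0],
    [205,0,0.024,-0.044,0,0,0],
    [205,0,0.032,-0.058,0,0,0],
    [205,0,0.036,-0.065,0,0,0],
    [205,0,0.036,-0.067,0,0,0],
    [205,0,0.036,-0.067,0,0,0.03],
    [205,0,0.036,-0.067,0,0,0.07],
    [205,0,0.036,-0.067,0,0,0.11],
    [205,0,0.036,-0.067,0,0,0.14],
    [205,0,0.036,-0.067,0,0,0.14]
  ]
}}

```text
time: 11.0
tool_pos: [602.9, 80.8, 130.0]
tcp_rot: [89.8, 82.0, -0.2]
ft_force: [-0.5, -1.0, -0.7]
finger_gap: 16.8
```

```bash
python3 - <<'E'
from h import *
from bench import snapshot,sense
s=sense();print(s['tool_pos'],s['tcp_rot'])
w=snapshot("wrist");cv2.imwrite("pics/w7.png",w["frame"]);print(proj(w,[(606,29,55),(656,12,74),(656,12,40)]))
for u in [(549,181)]: pass
import pickle;pickle.dump(w,open("w7.pkl","wb"))
E
python3 look.py l7
```

```text
[602.93009233  80.84605147 129.98618496] [89.84477893 81.97382406 -0.17799902]
[[305.84452422 267.16370649]
 [368.29509158 292.59878159]
 [357.16933227 270.4467961 ]]
[603.2  80.9 130.3] 11.05 [-0.4  0.5 -0.9]
```

View pics/w7.png

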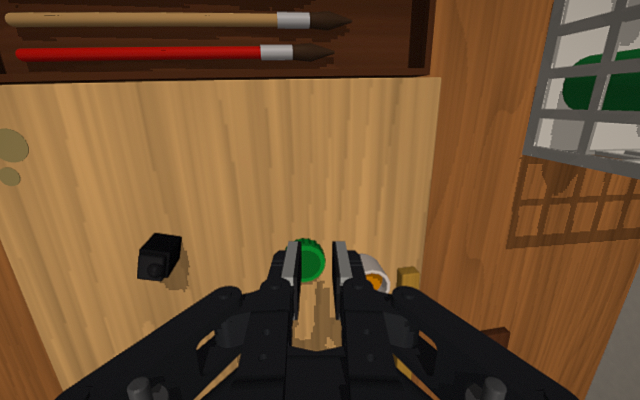

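View pics/l7.png

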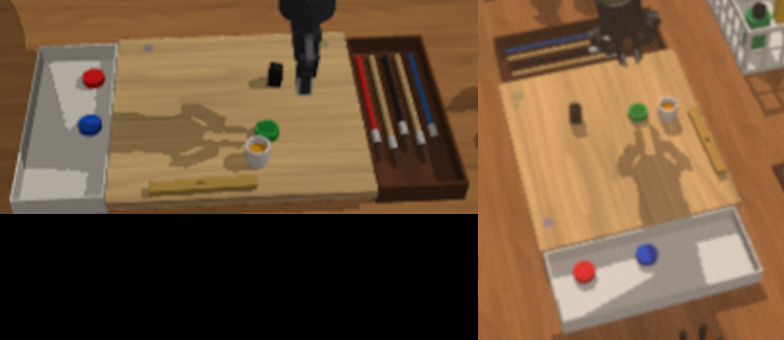

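Green shows at about (308,262) in the wrist view, so it's near (607,33). It is inside the finger span, with the pot just right of the right finger. Lowering behind green.

Emit:
{"method": "drive_tool", "body": {
  "deltas": [
    [205,0.006,-0.001,0,0,0,0],
    [205,0.016,-0.002,0,0,0,0],
    [205,0.03,-0.004,0,0,0,0],
    [205,0.044,-0.006,0,0,0,0],
    [205,0.058,-0.008,0,0,0,0],
    [205,0.07,-0.009,0,0,0,0],
    [205,0.078,-0.01,0,0,0,0],
    [205,0.082,-0.0105,0,0,0,0],
    [205,0.082,-0.0105,0,0,0,0],
    [205,0.082,-0.0105,0,0,0,0]
  ]
}}

```text
time: 11.98
tool_pos: [605.7, 81.6, 47.9]
tcp_rot: [90.0, 82.0, -0.0]
ft_force: [0.8, 0.6, -0.1]
finger_gap: 16.7
```

```bash
python3 - <<'E'
from h import *
from bench import snapshot,sense
s=sense();print(s['tool_pos'],s['tcp_rot'])
w=snapshot("wrist");a=w["frame"][190:340,200:440];b=snapshot("side")["frame"][150:250,270:390]
cv2.imwrite("pics/w8.png",np.hstack([cv2.resize(a,(440,275),interpolation=cv2.INTER_CUBIC),cv2.resize(b,(330,275),interpolation=cv2.INTER_CUBIC)]))
E
```

```text
[605.6886664   81.5846069   47.89329808] [ 8.99919836e+01  8.19760340e+01 -6.15471788e-03]
```

View pics/w8.png

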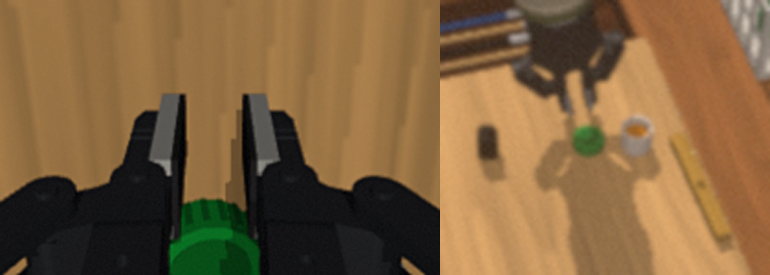

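Emit:
{"method": "drive_tool", "body": {
  "deltas": [
    [205,0,-0.001,0.006,0,0,0],
    [205,0,-0.002,0.013,0,0,0],
    [205,0,-0.003,0.02,0,0,0],
    [205,0,-0.004,0.027,0,0,0],
    [205,0,-0.005,0.035,0,0,0],
    [205,0,-0.006,0.043,0,0,0],
    [205,0,-0.007,0.052,0,0,0],
    [205,-0.0001,-0.008,0.062,0,0,0],
    [205,-0.0002,-0.009,0.072,0,0,0],
    [205,-0.0002,-0.009,0.08,0,0,0]
  ]
}}

```text
time: 12.92
tool_pos: [596.3, 0.3, 46.6]
tcp_rot: [90.0, 82.0, -0.1]
ft_force: [-0.0, 0.2, 1.1]
finger_gap: 16.7
```

```bash
python3 look.py l9
```

```text
[5.963e+02 3.000e-01 4.660e+01] 12.9167 [-0.   0.2  1.1]
```

View pics/l9.png

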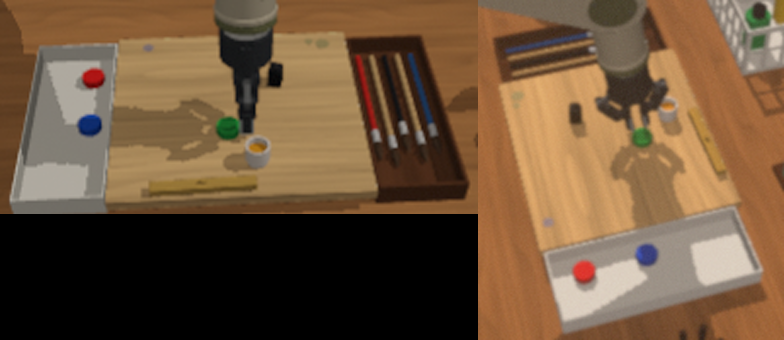

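Green is moving (scene crop 228,127) and the pot hasn't moved (257,151). Continuing, drifting slightly +x to land clear of blue.

Emit:
{"method": "drive_tool", "body": {
  "deltas": [
    [205,0,0,0.008,0,0,0],
    [205,0,0,0.018,0,0,0],
    [205,0,0,0.029,0,0,0],
    [205,0,0,0.041,0,0,0],
    [205,0,0.001,0.053,0,0,0],
    [205,0.0003,0.002,0.065,0,0,0],
    [205,0.0006,0.004,0.077,0,0,0],
    [205,0.0008,0.006,0.089,0,0,0],
    [205,0.0011,0.008,0.101,0,0,0],
    [205,0.0014,0.01,0.113,0,0,0]
  ]
}}

```text
time: 13.85
tool_pos: [606.9, -112.8, 46.7]
tcp_rot: [90.0, 82.0, -0.0]
ft_force: [0.4, 0.4, 1.2]
finger_gap: 16.7
```

Emit:
{"method": "drive_tool", "body": {
  "deltas": [
    [205,0,0,0.013,0,0,0],
    [205,0,0,0.027,0,0,0],
    [205,0,0,0.041,0,0,0],
    [205,0,0,0.055,0,0,0],
    [205,0,0,0.069,0,0,0],
    [205,0,0,0.082,0,0,0],
    [205,0,0,0.092,0,0,0],
    [205,0,0,0.099,0,0,0],
    [205,0,0,0.102,0,0,0],
    [205,0,0,0.102,0,0,0]
  ]
}}

```text
time: 14.68
tool_pos: [606.6, -214.1, 46.7]
tcp_rot: [90.0, 82.0, -0.0]
ft_force: [0.4, 0.0, 0.5]
finger_gap: 16.9
```

```bash
python3 look.py l10
```

```text
[ 606.6 -214.1   46.7] 14.6833 [0.4 0.  0.5]
```

View pics/l10.png

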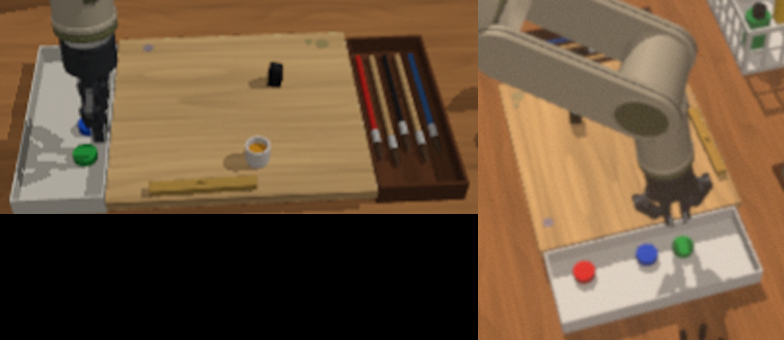

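All three lids are in the tray. I'll raise the arm and back it away for a final check.

Emit:
{"method": "drive_tool", "body": {
  "deltas": [
    [205,-0.015,0,0,0,0,0],
    [205,-0.04,0,0,0,0,0],
    [205,-0.07,0,0,0,0,0],
    [205,-0.1,0,0,0,0,0],
    [205,-0.12,0,-0.02,0,0,0],
    [205,-0.13,-0.01,-0.05,0,0,0],
    [205,-0.14,-0.02,-0.08,0,0,0],
    [205,-0.15,-0.03,-0.1,0,0,0],
    [205,-0.15,-0.03,-0.11,0,0,0],
    [205,-0.15,-0.03,-0.11,0,0,0]
  ]
}}

```text
time: 15.62
tool_pos: [556.2, -100.9, 191.9]
tcp_rot: [90.0, 81.9, 0.2]
ft_force: [0.6, 0.8, -0.0]
finger_gap: 16.7
```

```bash
python3 look.py l11; python3 - <<'E'
from h import *
from bench import snapshot
a=snapshot("scene")["frame"][160:260,195:440];cv2.imwrite("pics/f1.png",cv2.resize(a,None,fx=3.2,fy=3.2,interpolation=cv2.INTER_CUBIC))
E
```

```text
[ 556.2 -100.9  191.9] 15.6167 [ 0.6  0.8 -0. ]
```

View pics/l11.png

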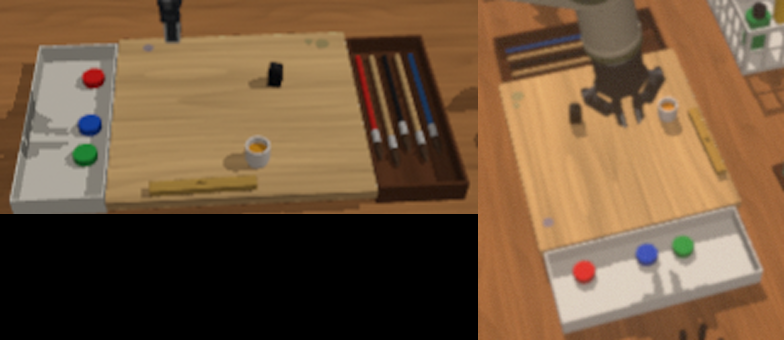

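View pics/f1.png

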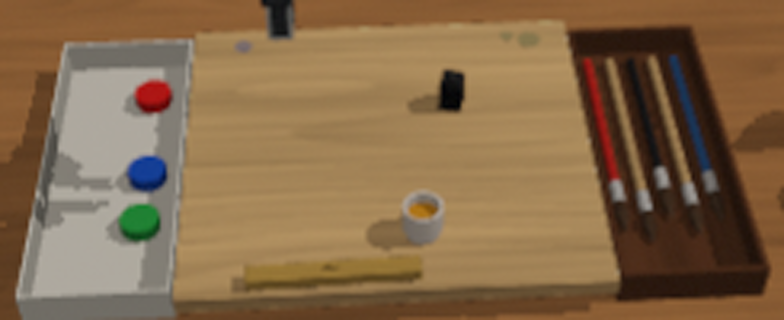

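The lids are in the tray with nothing else moved, but they sit close to the near wall. I'll check from above whether they lie flat or lean.

Emit:
{"method": "drive_tool", "body": {
  "deltas": [
    [205,0,0,0.01,0,0,-0.03],
    [205,0,0,0.03,0,0,-0.06],
    [205,0,-0.01,0.06,0,0,-0.1],
    [205,0,-0.02,0.09,0,0,-0.14],
    [205,0,-0.03,0.12,0,0,-0.14],
    [205,0,-0.04,0.15,0,0,-0.14],
    [205,0,-0.04,0.18,0,0,-0.14],
    [205,0,-0.04,0.2,0,0,-0.14],
    [205,0,-0.04,0.21,0,0,-0.14],
    [205,0,-0.04,0.21,0,0,-0.14]
  ]
}}

```text
time: 16.6
tool_pos: [515.6, -316.1, 184.4]
tcp_rot: [-105.9, 89.9, 163.9]
ft_force: [0.4, 0.5, 0.9]
finger_gap: 16.7
```

```bash
python3 - <<'E'
from h import *
from bench import snapshot,sense
print(sense()['tool_pos'])
w=snapshot("wrist");cv2.imwrite("pics/w12.png",w["frame"])
A=snapshot("scene")
f1=lambda u,v:((u+.5)/3.2-.5+195,(v+.5)/3.2-.5+160)
for n,u in dict(red=(153,94),blue=(147,171),green=(140,219)).items(): print(n,back(A,f1(*u),18))
# near-wall top inner edge and floor edges
print(proj(w,[(437,-209,36),(606,-209,36),(437,-209,3),(606,-209,3)]))
E
```

```text
[ 515.56466785 -316.09841292  184.36829884]
red [ 446.14324411 -245.27421791]
blue [ 553.47078832 -240.14493138]
green [ 614.29134001 -240.1515069 ]
[[229.54702604  73.81822707]
 [412.24154934  73.3219545 ]
 [238.60490628  76.82929173]
 [402.2289775   76.38232017]]
```

View pics/w12.png

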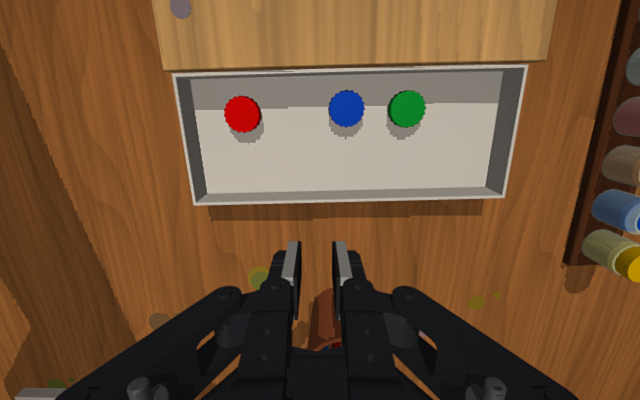

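All three lids show as full circles on the tray floor, red (243,114), blue (346,108) and green (407,108), at least 30 mm from the wall, so they lie flat. I'll move the arm away from the brush pot and take a last look before handing in.

Emit:
{"method": "drive_tool", "body": {
  "deltas": [
    [205,-0.005,0,-0.01,0,0,0],
    [205,-0.015,0,-0.03,0,0,0],
    [205,-0.03,0,-0.06,0,0,0],
    [205,-0.04,0,-0.09,0,0,0],
    [205,-0.05,0,-0.12,0,0,0],
    [205,-0.05,0,-0.15,0,0,0],
    [205,-0.05,0,-0.18,0,0,0],
    [205,-0.05,0,-0.195,0,0,0],
    [205,-0.05,0,-0.2,0,0,0],
    [205,-0.05,0,-0.2,0,0,0]
  ]
}}

```text
time: 17.53
tool_pos: [516.4, -110.9, 236.0]
tcp_rot: [92.2, 90.0, 2.4]
ft_force: [-0.6, -0.7, 0.3]
finger_gap: 16.9
```

```bash
python3 - <<'E'
from h import *
from bench import snapshot,sense
cv2.imwrite("pics/end.png",snapshot("scene")["frame"]);print(sense()['tool_pos'],sense()['time'])
E
```

```text
[ 516.35503101 -112.24022398  235.87746052] 17.5833
```

View pics/end.png

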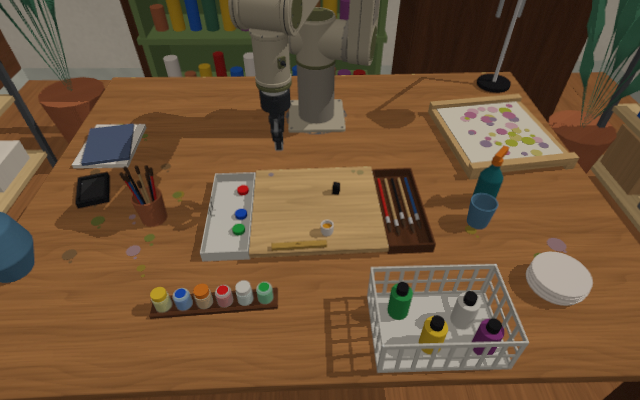

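The lids are in the tray at (243,190), (241,214) and (238,229). Everything else is where it started, and the arm is clear.

```bash
python3 -c "
from bench import hand_in
print(hand_in())"
```

```text
the job is handed in; nothing more can be done
None
```

All three lids are lying in the white tray. I swept them one at a time (blue, then red, then green) across the board and over its right-hand edge, pushing with the nearly shut fingers. For blue and green I leaned the gripper 8° so it cleared the seal and the pot.

My last pictures show the three lids flat on the tray floor, at least 30 mm from the near wall. The seal, pot, paperweight, cup, spray bottle and brush pot show no visible movement. The force readings I saw between moves stayed near zero (about 1 N). The job took about 17.6 s, and I handed it in with the arm raised and touching nothing. No check failed. The only disagreement was between the two cameras: they differed by up to about 5 mm on the lids and pot and about 13 mm on one board corner, and I used the averages.

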